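Third hand at the mixer: free the clamp bar and press a tube block on the fence

TASK

I want to screw the black tube block down on the mixer's platform, so be my third hand: free the dark grey clamp bar by turning its red lock knob a quarter turn clockwise (seen from above), then take the bar by its blue grip and slide it until it pushes the block flush against the steel fence. Keep pressing steadily with about 11 newtons, so that the red pointer on the bar stays in the middle of its green mark, and finish while still holding the bar like that: do not let go or put anything down. Press gently, never with more than about 20 newtons, keep the block upright, and leave the other things where they are.

Things in the scene. Friction and masses are not known exactly. Their poses are not given: they have to be found in the camera images.
- mixer: Low white fixed mixer with a light grey platform 236 x 280 mm (x, y), top 60 mm above the origin; origin on the worktop, platform x -118 to 118, y -130 to +150 mm. +y: the way the clamp bar slides and presses, towards the fence; -x: its front, with the lock knob. To its right (world y < -0.13, x > 0.48) stands a tall centrifuge, lid up: swing the arm round in front of it; behind (x > 0.78) a tube rack.
- fence_face (a point): Middle of the face of the steel fence, 150 mm long (x) and 26 mm high on the +y end of the platform, against which the block is pressed. Axes as the mixer's.
- tube_block: Loose black plastic tube block, 91 x 131 mm, 36 mm high, about 0.28 kg, with a tube standing in it up to 102 mm; origin at the centre of its underside, on the platform. Its x axis is along the 91 mm, which lies roughly along the mixer's y; flush against the fence its origin is 46 mm from the fence's face. It starts some centimetres from the fence and slightly askew; the wide pad of the clamp bar squares it.
- knob_grip (a point): Grip of the red lock knob at the front of the platform: an upright red bar 12 mm thick, 40 mm long, 34 mm high (top 13 mm above this point, black skirt of 38 mm diameter 27 mm and more below it), this point on its turning axis. The axes turn with the knob: y along the bar's 40 mm, x across its 12 mm, z up.
- lock_knob (a joint): Lock knob, rad, 0 = locked (bar of the knob along the mixer's y), growing clockwise seen from above, stop at 1.6. Its cam blocks the clamp bar until about 1.2; turn it to about 1.5. Friction about 0.06 N m; it stays where it is left.
- bar_grip (a point): Blue upright grip on the dark grey clamp bar, 40 mm (x) by 16 mm (y) thick; this point is on its middle line, 21 mm under its top and 41 mm above the dark grey bar's top. Axes as the mixer's. Moves with the bar; close the fingers along y.
- clamp_bar (a joint): Travel of the clamp bar towards the fence, m, 0 to 0.1, 0 as far back as it goes. Locked it has about 4 mm of play. Friction about 1 N; it does not hold itself: let go, the spring pushes it back. With the block flush at the fence the pad just touches at about 0.054 and 11 N are reached at about 0.07.
- pad_face (a point): Middle of the front face of the black spring pad, 130 mm long (x), 27 mm high, which the clamp bar pushes ahead of it and which touches the block.
- pad (a joint): How far the spring pad is pushed back into the clamp bar, m, 0 to 0.03 (hard stop). Spring of 700 N/m without preload: 0.0157 is 11 N. The red pointer on the bar shows it: at the pad end of the white scale at 0, within the 9 mm wide green mark from 0.0114 to 0.02 (8 to 14 N).
- timer: Bystander: small white timer, 64 x 64 x 19 mm, lying, origin under its centre.
- marker: Bystander: red and black marker, 136 mm long, lying along its y on the worktop in front of the centrifuge, origin under its centre.
- dropper_red: Bystander: dropper bottle with red cap, 25 x 25 x 58 mm, origin under its centre.
- dropper_blue: Bystander: dropper bottle with blue cap, 25 x 25 x 58 mm, origin under its centre.

How it is judged:
On the way, in this order (a step that is already met when the one before it is completed fails the run):
1. the lock knob is turned clockwise until the clamp bar is free (value of joint lock_knob above 1.2 rad), for 0.2 s.
2. the clamp bar presses the block flush on the fence, steadily within the force band (contact force between tube_block and fence between 4.5 and 15.5 N and value of joint pad between 0.009 and 0.0225 m and angle between the x axis of tube_block and the y axis of mixer, either way round below 0.05 rad and value of joint lock_knob above 1.2 rad), for 1 s.
At the end, for the whole second after the job is handed in: The robot still holds or pushes the clamp bar (contact over 3 N); the block is upright (0.06 rad), square to the fence within 0.05 rad and pressed on it with 4.5 to 15.5 N, the spring pad is pushed in 9 to 22.5 mm, the bar is at rest and the lock knob is free (over 1.2 rad) (all of step 2 and contact force between any of the fingers, the arm and clamp_bar above 3 N and angle between tube_block's own z axis and vertical below 0.06 rad and linear speed of clamp_bar below 0.01 m/s); the arm keeps its last pose, push and grip.
It fails at once if the block is crushed against the fence with more than 25 N (contact force between tube_block and fence above 25 N).
It fails at once if the block tips over (angle between tube_block's own z axis and vertical above 0.25 rad).
It fails at once if a bystander is moved more than 30 mm (distance of any of timer, marker, dropper_red, dropper_blue from where it was at the start of the episode above 0.03 m).
It also fails if it takes over 64 s, if anything falls off the work surface, if the arm or the gripper's body presses on something with over 40 N, if the wrist force passes 120 N, or if a joint passes its speed limit or range.

ROBOT

A 6-joint arm with a two-finger parallel gripper is mounted at the origin on a cart in front of the work surface, level with it; the furniture and walls round the work are solid. World frame = base frame: x ahead of the robot, y to its left, z up, the work surface at z = 0. Lengths are in m, angles in rad, forces in N, time in s.
With the tool pointing down it reaches from about 0.25 to 0.775 m from the base axis. Payload 8.9 kg.
Tool frame: the origin (TCP) lies on the centre line of the jaws, within the pads' length; the fingertips stand 25 mm ahead of it and the grasp point (between the pads) lies 6 mm ahead of it; z points along the fingers, y is the direction in which the jaws open and shut (so a half turn about z gives the same grasp; the last joint's range is limited). The gripper opens to 85 mm and grips with 20 to 120 N. Pads are 22 mm wide; open, the fingers measure 114 mm over their backs; the gripper's body (76 mm by 85 mm) begins 54 mm behind the grasp point. The pads swing forward as they close: fully open they stand 13 mm farther back than shut.
Start: joints at [-1.433, 0.291, -0.153, 1.127, 0, 1.431], TCP at [0.143, -0.505, 0.256] pointing down, gripper open.
Joint ranges: [-2.52, 2.52], [-0.91, 1.74], [-1.3, 1.37], [-1.96, 2.02], [-1.52, 1.47], [-3.14, 3.14]. Speed limits (rad/s): [2.22, 2.22, 2.79, 3.14, 3.14, 3.14].

INTERFACE

Orientations are given as a rotation vector (axis times angle).
In Python, from plant import r gives the robot as it stands.
- The arm moves only by the shell command python3 -m crank 'ROWS' [FORCE]. ROWS is JSON, a list of rows, each a list of 3 entries, a list of its own where there are three numbers: the shift along the tool's x, y, z scaled (see below), then the turn, a rotation vector about the tool's x, y, z scaled (see below), then the closure, from 0 (fully open) to 1 (shut). A call has 1 to 10 rows; each row is the pose to reach, as a shift and turn from the pose commanded when the call began, along the tool's axes at that moment; what a row does not reach only later rows make up. The controller multiplies each number of a shift by 30 cm and each number of a turn by 45 degrees. A row lasts 1/12 s, in which the tool goes at most 41.7 mm and 7.16 degrees, less where a joint would pass 70% of its speed; a pose out of reach is approached as far as the arm can. A call with a number of a shift or a turn outside -1 to 1 is refused whole. A call with a gripper value outside its range is refused whole. The fingers move at their own pace and stop on an object; FORCE is the grip in N (left out, the last holds). Time passes only in rows, so rows that repeat a pose let the fingers close. It gives the time, the measured TCP pose, the force and the opening at its end, in the units of the state.
- r.observe(): the state, without advancing time (a new reading comes with each control period).
- r.capture(name): name is "side" or "top" or "wrist"; returns the picture (420x560x3 uint8, red, green, blue); there is no depth.
- r.camera_model(name): a dict with "vertical_fov" (degrees; the focal length in pixels is half the picture's height over the tangent of half this angle, whatever the lens; pixels are square), "cx", "cy" (the principal point, pixels), "xyz" and "attitude" of the camera in the world; the wrist camera has in their place "hand_eye" (4x4, takes a point from camera to tool coordinates, whose origin is the TCP and whose axes are the flange's). Camera axes: x right, y down, z forward; pixel columns grow to the right and rows downward; lengths in m; the calibration is good to about 2 mm. The wrist camera is an equidistant fisheye: a pixel r from the principal point sees the ray r / f radians off the axis. A picture is of the moment at which its call begins: read the wrist's pose just before it. camera_model takes no time and is no camera call.
- r.finish_job(): hands the job in, once; it reports no verdict.
The state is a dict: "t": time; "joints": joint angles; "qvel": joint speeds; "tau": joint torques, N m; "position": TCP position; "ee_rot": TCP orientation; "contact_force": force on the tool from outside, world axes, zero at the start; "wrist_torque": the same for the moment, N m; "width": finger opening in m.
Only numpy, scipy, OpenCV 4.12 (cv2) and the standard library are available. Lean on these libraries where they do the work, as an engineer would, in place of code of your own. Each camera call takes 0.05 s, during which the arm holds its last target. There are 200 camera calls.

## Working session

There is one attempt and no reset: what is moved stays moved. The work goes in short steps, Python scripts to look and compute and a shell command to move; the robot and the scene stay as the last step left them, time stands still between calls to the robot, and variables do not carry over. Pictures are saved under pics/ and viewed, about 8 in all and at most 12, crops included, and the job is handed in when it is done.

```bash
ls; mkdir -p pics; python3 - <<'E'
from plant import r
import cv2,numpy as np
print(r.observe())
for n in("side","top","wrist"):
    print(n,r.camera_model(n))
a=r.capture("top");b=r.capture("side")
cv2.imwrite("pics/top0.png",a[...,::-1]);cv2.imwrite("pics/side0.png",b[...,::-1])
E
```

```text
pics
{'t': 0.0, 'joints': array([-1.43325409e+00,  2.91278951e-01, -1.54128287e-01,  1.12667958e+00,
       -2.96914451e-06,  1.43150744e+00]), 'qvel': array([ 0.00140177,  0.00054601, -0.00207516, -0.00077025,  0.00191351,
       -0.0009168 ]), 'tau': array([ 1.03497176e-03, -5.37145221e+01,  3.31361604e+01,  1.61169888e-02,
       -1.08106974e-05, -1.02953081e-05]), 'position': array([ 0.14344027, -0.50460959,  0.25573223]), 'ee_rot': array([-3.11026784e+00, -4.33280069e-01,  2.89240614e-06]), 'contact_force': array([-0.38789048,  0.05274597,  0.55421589]), 'wrist_torque': array([-0.02074232, -0.0386945 ,  0.0010876 ]), 'width': 0.08529329240088997}
side {'vertical_fov': 43.62238261623143, 'cx': 280.9648229279324, 'cy': 209.88096059995345, 'xyz': array([ 0.45221704, -1.24927342,  1.17225673]), 'attitude': array([-2.31548755e+00, -6.03345758e-02,  1.58091859e-03])}
top {'vertical_fov': 52.98060670959522, 'cx': 288.8802960043829, 'cy': 209.82395541935554, 'xyz': array([ 0.24841549, -0.0819232 ,  1.41309563]), 'attitude': array([-2.13688675,  2.14915083, -0.15436157])}
wrist {'vertical_fov': 65.70646984690485, 'cx': 278.255682423282, 'cy': 215.90016828712203, 'hand_eye': array([[ 4.31885944e-04, -9.49100563e-01, -3.14972913e-01,
         8.07843309e-02],
       [ 9.99999833e-01,  2.88587017e-04,  5.01591614e-04,
        -8.29210313e-04],
       [-3.85163789e-04, -3.14973076e-01,  9.49100528e-01,
        -1.18324330e-01],
       [ 0.00000000e+00,  0.00000000e+00,  0.00000000e+00,
         1.00000000e+00]])}
```

View pics/top0.png

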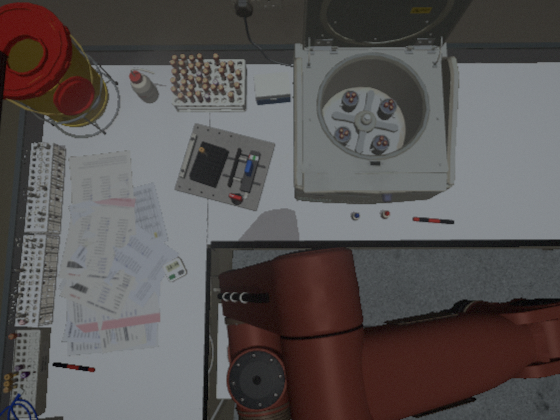

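View pics/side0.png

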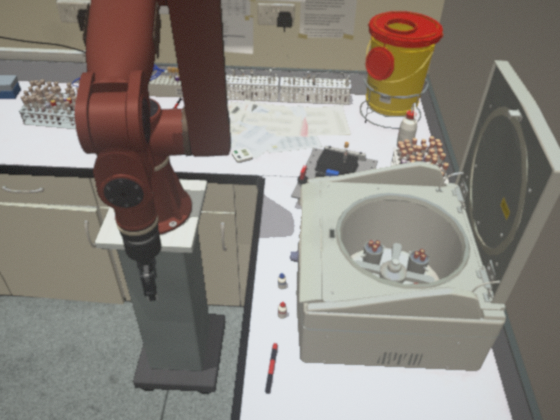

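Top view: the mixer is around (225,167), with the red knob at about (236,198), the blue grip at about (249,168) and the centrifuge to its right. Next I cast rays through these.

```bash
cat > h.py <<'E'
from plant import r
import cv2,numpy as np
from scipy.spatial.transform import Rotation as R
def ray(name,uv,st=None):
    m=r.camera_model(name);uv=np.atleast_2d(np.asarray(uv,float))
    f=210/np.tan(np.radians(m["vertical_fov"])/2)
    d=(uv-[m["cx"],m["cy"]])/f
    if name=="wrist":
        a=np.linalg.norm(d,axis=1,keepdims=True)
        d=np.c_[d*np.sinc(a/np.pi)/1.0,np.cos(a)]
        T=np.eye(4);T[:3,:3]=R.from_rotvec(st["ee_rot"]).as_matrix();T[:3,3]=st["position"];T=T@m["hand_eye"]
        return T[:3,3],d@T[:3,:3].T
    d=np.c_[d,np.ones(len(d))]
    return m["xyz"],R.from_rotvec(m["attitude"]).apply(d)
def onz(name,uv,z,st=None):
    o,d=ray(name,uv,st);return o+d*((z-o[2])/d[:,2:])
def shift(dw,st=None):
    "world shift -> tool units"
    st=st or r.observe();return R.from_rotvec(st["ee_rot"]).inv().apply(dw)/0.3
def masks(im):
    h=cv2.cvtColor(im,cv2.COLOR_RGB2HSV);H,S,V=h[...,0],h[...,1],h[...,2]
    return {"red":((H<8)|(H>172))&(S>130)&(V>70),"blue":(H>100)&(H<130)&(S>130)&(V>60)}
E
python3 - <<'E'
from h import *
im=cv2.imread("pics/top0.png")[...,::-1].copy()
c=cv2.resize(im[110:220,165:285],None,fx=6,fy=5.4,interpolation=cv2.INTER_CUBIC)
c=cv2.resize(im[110:220,165:285],None,fx=5,fy=5,interpolation=cv2.INTER_CUBIC)
cv2.imwrite("pics/topc.png",c[...,::-1])
for k,m in masks(im).items():
    n,l,s,ce=cv2.connectedComponentsWithStats(m[110:220,165:285].astype(np.uint8))
    for i in range(1,n):
        if s[i,4]>5:
            uv=ce[i]+[165,110];print(k,s[i],uv,onz("top",uv,.1))
P=onz("top",[(198,124),(275,143),(260,210),(176,190)],.06);print(P)
print(onz("top",[(355,215),(385,213),(175,268),(433,220)],.03))
print(np.linalg.norm(P-np.roll(P,1,0),axis=1))
E
```

```text
red [65 84 12  6 36] [236.25       196.80555556] [[0.48630255 0.08894205 0.1       ]]
blue [80 50  7 13 60] [248.05 166.1 ] [[0.58591145 0.05244226 0.1       ]]
[[ 0.74215128  0.22559897  0.06      ]
 [ 0.67449216 -0.03242083  0.06      ]
 [ 0.44955343  0.01642197  0.06      ]
 [ 0.51739181  0.29174418  0.06      ]]
[[ 0.43538257 -0.2960331   0.03      ]
 [ 0.44147124 -0.39550304  0.03      ]
 [ 0.26480114  0.29449437  0.03      ]
 [ 0.41718531 -0.55292823  0.03      ]]
[0.23429043 0.26674327 0.23018048 0.28355663]
```

View pics/topc.png

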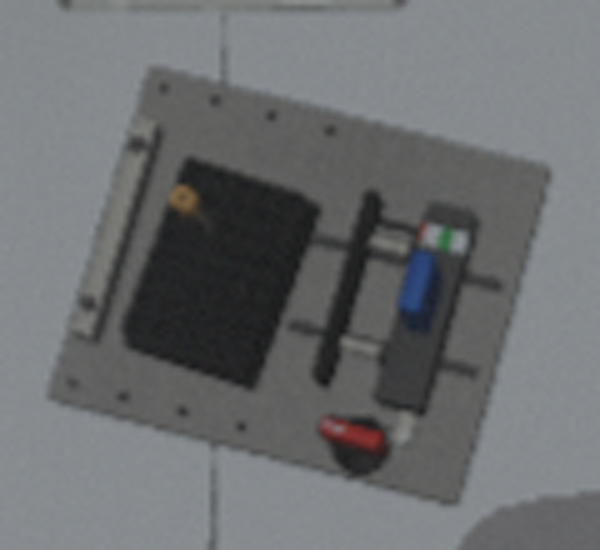

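Platform edges come out at about 234 x 275 mm, which matches, and the mixer yaw is about -14°. I'll swing over in front of the centrifuge, unwinding joint 6 towards the knob orientation.

```bash
python3 -m crank '[[[0.57,-0.72,-0.05],[0,0,-1],0.4],[[0.57,-0.72,-0.05],[0,0,-1],0.4],[[0.57,-0.72,-0.05],[0,0,-1],0.4],[[0.57,-0.72,-0.05],[0,0,-1],0.4],[[0.57,-0.72,-0.05],[0,0,-1],0.4],[[0.57,-0.72,-0.05],[0,0,-1],0.4],[[0.57,-0.72,-0.05],[0,0,-1],0.4],[[0.57,-0.72,-0.05],[0,0,-1],0.4]]' 30
python3 -c "
from h import *
s=r.observe();print(s['joints'])
for p in [(.33,0,.27),(.50,.05,.27)]: print(shift(np.array(p)-s['position']))"
```

```text
t: 0.77
position: [0.2496, -0.2463, 0.2714]
ee_rot: [-2.703, -1.599, -0.002]
contact_force: [-0.6, -0.7, -0.5]
width: 0.051
[-0.98920541 -0.05638135 -0.51508863  1.11319033  0.00112122  1.0840482 ]
[ 0.84866706 -0.16050509  0.00613984]
[1.2676296  0.25585903 0.00658393]
```

```bash
python3 -m crank '[[[0.85,-0.16,0],[0,0,-1],0.4],[[0.85,-0.16,0],[0,0,-1],0.4],[[0.85,-0.16,0],[0,0,-1],0.4],[[0.85,-0.16,0],[0,0,-1],0.4],[[0.85,-0.16,0],[0,0,-1],0.4],[[0.85,-0.16,0],[0,0,-1],0.4],[[0.85,-0.16,0],[0,0,-1],0.4],[[0.85,-0.16,0],[0,0,-1],0.4]]' 
python3 -m crank '[[[0,0.59,0],[0,0,-1],0.4],[[0,0.59,0],[0,0,-1],0.4],[[0,0.59,0],[0,0,-1],0.4],[[0,0.59,0],[0,0,-1],0.4],[[0,0.59,0],[0,0,-1],0.4],[[0,0.59,0],[0,0,-1],0.4],[[0,0.59,0],[0,0,-1],0.4]]' 
python3 -m crank '[[[0,0,0],[0,0,-1],0.4],[[0,0,0],[0,0,-1],0.4],[[0,0,0],[0,0,-1],0.4],[[0,0,0],[0,0,-1],0.4],[[0,0,0],[0,0,-1],0.4],[[0,0,0],[0,0,-1],0.4],[[0,0,0],[0,0,-1],0.4]]' 
python3 -m crank '[[[0,0,0],[0,0,-1],0.4],[[0,0,0],[0,0,-1],0.4],[[0,0,0],[0,0,-1],0.4],[[0,0,0],[0,0,-1],0.4],[[0,0,0],[0,0,-1],0.4],[[0,0,0],[0,0,-1],0.4],[[0,0,0],[0,0,-1],0.4]]' 
python3 -m crank '[[[0,0,0],[0,0,-0.32],0.4],[[0,0,0],[0,0,-0.32],0.4],[[0,0,0],[0,0,-0.32],0.4],[[0,0,0],[0,0,-0.32],0.4]]' 
python3 - <<'E'
from h import *
s=r.observe();im=r.capture("wrist");np.save("w1.npy",im);print(s["t"],s["position"],s["ee_rot"],s["joints"])
np.save("w1s.npy",s,allow_pickle=True)
cv2.imwrite("pics/w1.png",im[...,::-1])
for k,m in masks(im).items():
    n,l,st,ce=cv2.connectedComponentsWithStats(m.astype(np.uint8))
    for i in range(1,n):
        if st[i,4]>40: print(k,st[i],ce[i],onz("wrist",ce[i],.1,s))
E
```

```text
t: 1.43
position: [0.3317, -0.002, 0.2712]
ee_rot: [-1.884, -2.513, -0.001]
contact_force: [-0.5, -0.8, -0.0]
width: 0.0513
t: 2.02
position: [0.5022, 0.0427, 0.2703]
ee_rot: [-0.782, -3.041, 0.001]
contact_force: [0.9, -0.0, 0.8]
width: 0.0509
t: 2.6
position: [0.5015, 0.0423, 0.271]
ee_rot: [0.44, -3.11, 0.0]
contact_force: [0.3, 0.1, -0.6]
width: 0.0513
t: 3.18
position: [0.5015, 0.0423, 0.271]
ee_rot: [1.596, -2.705, -0.0]
contact_force: [0.7, 0.6, -0.4]
width: 0.051
t: 3.52
position: [0.5015, 0.0428, 0.2711]
ee_rot: [1.91, -2.493, -0.0]
contact_force: [0.1, -0.0, -0.0]
width: 0.0517
3.5167 [0.50150014 0.04276564 0.27109144] [ 1.91029362e+00 -2.49347319e+00 -1.38636258e-04] [-6.01337938e-02  2.41757133e-01 -1.80415496e-01  1.14903929e+00
 -2.43236398e-04 -1.36760735e+00]
red [542  12  18  15 170] [552.28235294  19.53529412] [[ 0.13733813 -0.09035179  0.1       ]]
red [305 233  15  39 415] [312.52771084 250.20963855] [[0.481743   0.10077142 0.1       ]]
blue [175 237  46  18 751] [197.22370173 245.20772304] [[0.59031564 0.06653646 0.1       ]]
```

View pics/w1.png

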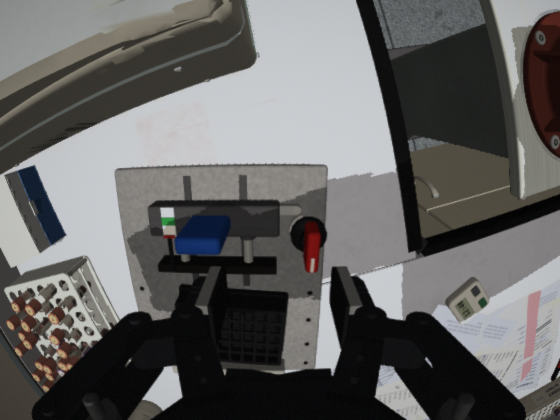

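```bash
cat >> h.py <<'E'
def tri(rays):
    A=np.zeros((3,3));b=np.zeros(3);L=[]
    for o,d in rays:
        d=d[0]/np.linalg.norm(d[0]);M=np.eye(3)-np.outer(d,d);A+=M;b+=M@o;L.append((M,o))
    p=np.linalg.solve(A,b);return p,[np.linalg.norm(M@(p-o)) for M,o in L]
E
python3 - <<'E'
from h import *
s=np.load("w1s.npy",allow_pickle=True).item();im=np.load("w1.npy")
print("knob",tri([ray("top",(236.25,196.8)),ray("wrist",(312.5,250.2),s)]))
print("grip",tri([ray("top",(248.05,166.1)),ray("wrist",(197.2,245.2),s)]))
C=onz("wrist",[(117,168),(327,165)],.06,s);print("corners",C,np.linalg.norm(C[0]-C[1]))
d=C[0]-C[1];print("yaw",np.degrees(np.arctan2(d[1],d[0])))
c=cv2.resize(im[160:300,140:340],None,fx=4,fy=4,interpolation=cv2.INTER_CUBIC);cv2.imwrite("pics/w1c.png",c[...,::-1])
E
```

```text
knob (array([0.48099528, 0.08499891, 0.13291575]), [np.float64(0.000706224032258358), np.float64(0.0007062240322583084)])
grip (array([0.57110259, 0.04745205, 0.15348353]), [np.float64(0.0011467515476947406), np.float64(0.0011467515476949362)])
corners [[ 0.66709214 -0.03027217  0.06      ]
 [ 0.4455193   0.03040969  0.06      ]] 0.22973204529855262
yaw -15.31597064993296
```

View pics/w1c.png

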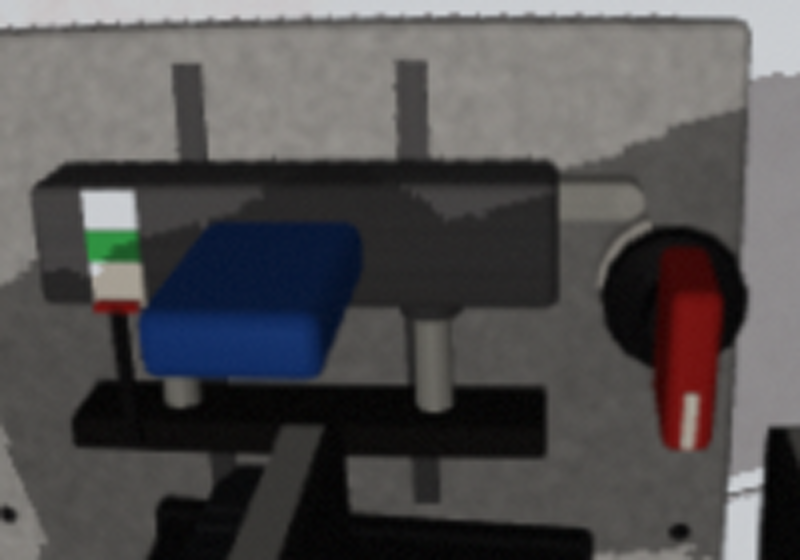

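```bash
python3 - <<'E'
from h import *
s=np.load("w1s.npy",allow_pickle=True).item()
w=lambda *p:[(x/4-.375+140,y/4-.375+160) for x,y in p]
t=lambda *p:[(x/5-.4+165,y/5-.4+110) for x,y in p]
for n,p in {"knob":[(693,290),(690,449)],"gripx":[(147,345),(322,345)],"barx":[(38,215),(557,215)],"padx":[(75,430),(545,440)],"skirt":[(602,297),(747,297)]}.items():
    for z in (.07,.08,.09,.1,.11,.12,.13,.14,.15,.16):
        q=onz("wrist",w(*p),z,s);d=q[1]-q[0];print(n,z,q.mean(0)[:2].round(4),np.linalg.norm(d).round(4),np.degrees(np.arctan2(d[1],d[0])).round(1))
print("knobtop",tri([ray("top",t((351,430))),ray("wrist",w((692,370)),s)]))
print("griptop",tri([ray("top",t((420,280))),ray("wrist",w((236,345)),s)]))
E
```

```text
knob 0.07 [0.4825 0.1175] 0.0475 76.3
knob 0.08 [0.4824 0.1128] 0.0461 76.3
knob 0.09 [0.4824 0.108 ] 0.0446 76.3
knob 0.1 [0.4823 0.1032] 0.0431 76.3
knob 0.11 [0.4822 0.0985] 0.0416 76.3
knob 0.12 [0.4822 0.0937] 0.0401 76.3
knob 0.13 [0.4821 0.089 ] 0.0386 76.3
knob 0.14 [0.482  0.0842] 0.0371 76.3
knob 0.15 [0.482  0.0795] 0.0356 76.3
knob 0.16 [0.4819 0.0747] 0.0341 76.3
gripx 0.07 [0.6013 0.078 ] 0.0499 165.9
gripx 0.08 [0.5975 0.0745] 0.0484 165.9
gripx 0.09 [0.5937 0.0709] 0.0468 165.9
gripx 0.1 [0.5899 0.0674] 0.0453 165.9
gripx 0.11 [0.5862 0.0639] 0.0437 165.9
gripx 0.12 [0.5824 0.0604] 0.0421 165.9
gripx 0.13 [0.5786 0.0569] 0.0406 165.9
gripx 0.14 [0.5748 0.0534] 0.039 165.9
gripx 0.15 [0.571  0.0498] 0.0374 165.9
gripx 0.16 [0.5672 0.0463] 0.0359 165.9
barx 0.07 [0.5743 0.0465] 0.1413 164.9
barx 0.08 [0.5714 0.044 ] 0.1369 164.9
barx 0.09 [0.5685 0.0415] 0.1324 164.9
barx 0.1 [0.5655 0.0389] 0.128 164.9
barx 0.11 [0.5626 0.0364] 0.1236 164.9
barx 0.12 [0.5596 0.0339] 0.1192 164.9
barx 0.13 [0.5567 0.0313] 0.1147 164.9
barx 0.14 [0.5537 0.0288] 0.1103 164.9
barx 0.15 [0.
[... 399 characters left out ...]
 0.102 164.9
padx 0.16 [0.5605 0.0689] 0.0977 164.9
skirt 0.07 [0.482  0.0951] 0.0386 164.7
skirt 0.08 [0.4819 0.091 ] 0.0374 164.7
skirt 0.09 [0.4819 0.087 ] 0.0362 164.7
skirt 0.1 [0.4818 0.0829] 0.035 164.7
skirt 0.11 [0.4818 0.0789] 0.0338 164.7
skirt 0.12 [0.4817 0.0748] 0.0326 164.7
skirt 0.13 [0.4817 0.0708] 0.0314 164.7
skirt 0.14 [0.4816 0.0667] 0.0302 164.7
skirt 0.15 [0.4816 0.0627] 0.0289 164.7
skirt 0.16 [0.4815 0.0586] 0.0277 164.7
knobtop (array([0.48314186, 0.08870511, 0.13143495]), [np.float64(0.0014148011366816886), np.float64(0.0014148011366817718)])
griptop (array([0.56971918, 0.04586143, 0.15886715]), [np.float64(0.0027948760903476018), np.float64(0.002794876090347475)])
```

Knob axis is about (0.482, 0.094), with its top at z ≈ 0.118 and its skirt at about 0.075. That fits the sizes given. Next I position above it with the fingers narrowed.

```bash
python3 -c "
from h import *
print(shift(np.array([.482,.094,.165])-r.observe()['position']))"
```

```text
[-0.14739322  0.10685255  0.35377307]
```

```bash
python3 -m crank '[[[-0.15,0.11,0.1],[0,0,0],0.7],[[-0.15,0.11,0.354],[0,0,0],0.7],[[-0.15,0.11,0.354],[0,0,0],0.7],[[-0.15,0.11,0.354],[0,0,0],0.7],[[-0.15,0.11,0.354],[0,0,0],0.7],[[-0.15,0.11,0.354],[0,0,0],0.7]]' 
python3 - <<'E'
from h import *
s=r.observe();im=r.capture("wrist");print(s["position"],s["ee_rot"])
np.save("w2.npy",im);np.save("w2s.npy",s,allow_pickle=True)
c=cv2.resize(im[200:420,140:420],None,fx=2.5,fy=2.5);cv2.imwrite("pics/w2.png",c[...,::-1])
E
```

```text
t: 4.07
position: [0.4819, 0.0954, 0.1665]
ee_rot: [-1.915, 2.489, -0.001]
contact_force: [0.5, 0.7, 0.5]
width: 0.0254
[0.48193856 0.09539703 0.16646845] [-1.91541180e+00  2.48941341e+00 -1.12421846e-03]
```

View pics/w2.png

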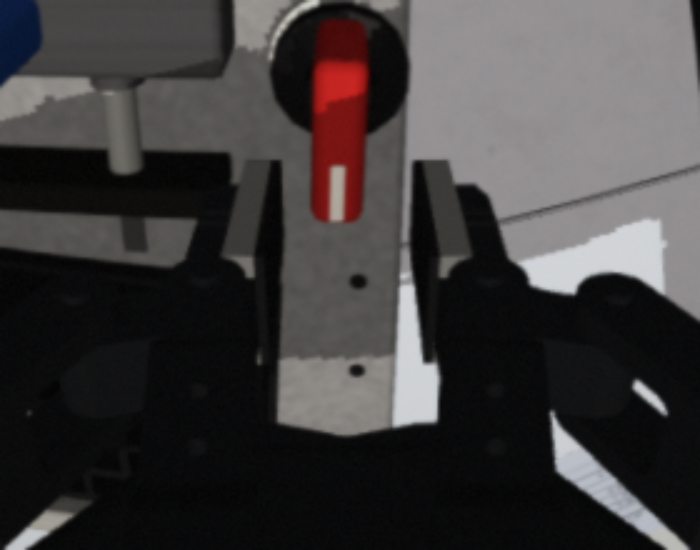

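The red bar (column ≈340) sits centred between the fingertips (≈280 and 413). I'll check the axis once more and then descend.

```bash
python3 - <<'E'
from h import *
s=np.load("w2s.npy",allow_pickle=True).item()
w=lambda *p:[(x/2.5-.3+140,y/2.5-.3+200) for x,y in p]
for z in (.11,.115,.12,.125):
    q=onz("wrist",w((340,65),(337,222)),z,s);print(z,q.mean(0),np.linalg.norm(q[1]-q[0]))
for z in (.07,.075,.08):
    q=onz("wrist",w((272,68),(409,68)),z,s);print(z,q.mean(0),np.linalg.norm(q[1]-q[0]))
print(shift(np.array([.482,.094,.114])-r.observe()['position']))
E
```

```text
0.11 [0.48449109 0.0993425  0.11      ] 0.0416885434940695
0.115 [0.4838182  0.09702127 0.115     ] 0.04049602755532436
0.12 [0.48314531 0.09470005 0.12      ] 0.03930351161657922
0.125 [0.48247241 0.09237882 0.125     ] 0.038110995677834096
0.07 [0.4829156  0.09421363 0.07      ] 0.03865888497008333
0.075 [0.4824047  0.09244407 0.075     ] 0.037758972175208856
0.08 [0.48189379 0.09067451 0.08      ] 0.036859059380334486
[0.005039   0.00157134 0.17717842]
```

```bash
python3 -m crank '[[[0,0,0.07],[0,0,0],0.7],[[0,0,0.14],[0,0,0],0.7],[[0,0,0.175],[0,0,0],0.7],[[0,0,0.175],[0,0,0],0.7],[[0,0,0.175],[0,0,0],1],[[0,0,0.175],[0,0,0],1],[[0,0,0.175],[0,0,0],1],[[0,0,0.175],[0,0,0],1],[[0,0,0.175],[0,0,0],1]]' 30

```

```text
t: 4.87
position: [0.4831, 0.0951, 0.1143]
ee_rot: [-1.915, 2.487, -0.005]
contact_force: [5.7, -3.2, -8.7]
width: 0.0154
```

```bash
python3 -m crank '[[[0,0,0],[0,0,0.12],1],[[0,0,0],[0,0,0.24],1],[[0,0,0],[0,0,0.36],1],[[0,0,0],[0,0,0.48],1],[[0,0,0],[0,0,0.6],1],[[0,0,0],[0,0,0.72],1],[[0,0,0],[0,0,0.84],1],[[0,0,0],[0,0,0.96],1],[[0,0,0],[0,0,0.96],1]]' 
python3 -c "
from h import *
print(r.observe()['wrist_torque'])"
```

```text
t: 5.62
position: [0.485, 0.0939, 0.1144]
ee_rot: [-0.854, 3.017, -0.009]
contact_force: [11.3, -9.4, -15.7]
width: 0.0153
[-2.04345758 -2.42995615  0.08573529]
```

```bash
python3 -m crank '[[[-0.003,-0.008,0.007],[0,0,0.12],1],[[-0.003,-0.008,0.007],[0,0,0.24],1],[[-0.003,-0.008,0.007],[0,0,0.36],1],[[-0.003,-0.008,0.007],[0,0,0.48],1],[[-0.003,-0.008,0.007],[0,0,0.6],1],[[-0.003,-0.008,0.007],[0,0,0.72],1],[[-0.003,-0.008,0.007],[0,0,0.84],1],[[-0.003,-0.008,0.007],[0,0,0.96],1],[[-0.003,-0.008,0.007],[0,0,0.96],1],[[-0.003,-0.008,0.007],[0,0,0.96],1]]' 
python3 -c "
from h import *
print(r.observe()['wrist_torque'])"
```

```text
t: 6.45
position: [0.4861, 0.0914, 0.1136]
ee_rot: [0.309, 3.119, -0.009]
contact_force: [0.9, -14.8, 7.6]
width: 0.0155
[-3.34640332 -0.2949018   0.04479384]
```

```bash
python3 -m crank '[[[0,0,0],[0,0,0],0.72],[[0,0,0],[0,0,0],0.72],[[0,0,0],[0,0,0],0.72],[[0,0,-0.12],[0,0,0],0.72],[[0,0,-0.24],[0,0,0],0.72],[[0,0,-0.36],[0,0,0],0.6],[[0,0,-0.45],[0,0,0],0.5],[[0,0,-0.45],[0,0,0],0.5]]' 
python3 - <<'E'
from h import *
s=r.observe();im=r.capture("wrist");print(s["position"],s["ee_rot"],s["contact_force"])
np.save("w3.npy",im);np.save("w3s.npy",s,allow_pickle=True)
cv2.imwrite("pics/w3.png",cv2.resize(im,None,fx=1.4,fy=1.4)[...,::-1])
E
```

```text
t: 7.12
position: [0.4857, 0.0948, 0.2515]
ee_rot: [0.304, 3.118, 0.003]
contact_force: [0.4, 0.4, 0.6]
width: 0.0426
[0.48569162 0.09477013 0.25152382] [3.03660043e-01 3.11816216e+00 2.74165170e-03] [0.410763   0.36453414 0.5843142 ]
```

View pics/w3.png

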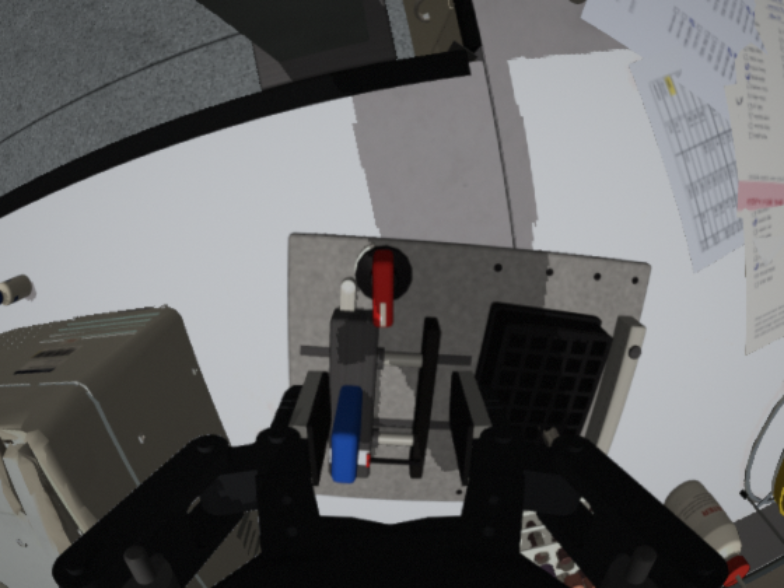

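The knob now lies along the mixer's x, about a quarter turn from where it was. Next I locate the blue grip's top face.

```bash
python3 - <<'E'
from h import *
im=np.load("w3.npy")
c=cv2.resize(im[170:350,220:330],None,fx=5,fy=5,interpolation=cv2.INTER_CUBIC)[0:900]
c=cv2.resize(im[170:350,205:335],None,fx=3.3,fy=3.3,interpolation=cv2.INTER_CUBIC)
c=cv2.convertScaleAbs(c,alpha=1.8);cv2.imwrite("pics/w3c.png",c[...,::-1])
E
```

```text
(no output)
```

View pics/w3c.png

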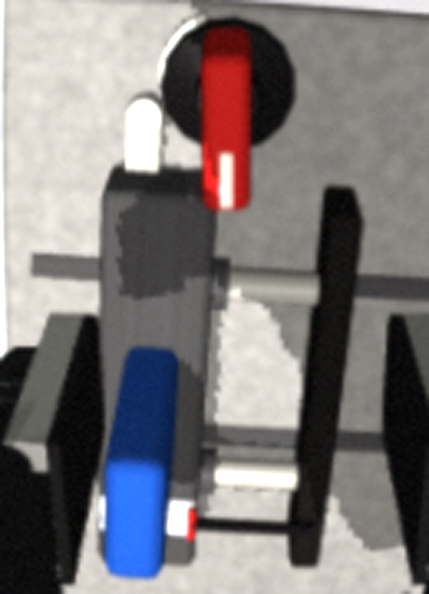

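```bash
python3 - <<'E'
from h import *
s=np.load("w3s.npy",allow_pickle=True).item();s1=np.load("w1s.npy",allow_pickle=True).item()
w=lambda *p:[(x/3.3-.35+205,y/3.3-.35+170) for x,y in p]
w1=lambda *p:[(x/4-.375+140,y/4-.375+160) for x,y in p]
for z in (.12,.13,.135,.14,.145,.15,.16):
    q=onz("wrist",w((138,460),(136,574)),z,s);a=onz("wrist",w((109,500),(166,500)),z,s);d=q[1]-q[0]
    g=onz("wrist",w1((236,345)),z,s1)
    print(z,q.mean(0).round(4),np.linalg.norm(d).round(4),np.linalg.norm(a[1]-a[0]).round(4),np.degrees(np.arctan2(d[1],d[0])).round(1),g.round(4))
print(tri([ray("wrist",w((137,517)),s),ray("wrist",w1((236,345)),s1)]))
q=onz("wrist",w((227,60),(227,208)),.117,s);d=q[1]-q[0];print("knob",np.degrees(np.arctan2(d[1],d[0])),q.mean(0),np.linalg.norm(d))
o=r.observe();x=R.from_rotvec(o["ee_rot"]).as_matrix();print("tool y yaw",np.degrees(np.arctan2(x[1,1],x[0,1])))
for zz in (.2,.125):print(zz,shift(np.array([.575,.0535,zz])-o['position']))
E
```

```text
0.12 [0.5933 0.0432 0.12  ] 0.0433 0.0165 -14.8 [[0.5814 0.0596 0.12  ]]
0.13 [0.5857 0.0459 0.13  ] 0.0416 0.0159 -14.8 [[0.5776 0.0561 0.13  ]]
0.135 [0.5819 0.0472 0.135 ] 0.0407 0.0155 -14.8 [[0.5757 0.0543 0.135 ]]
0.14 [0.5782 0.0486 0.14  ] 0.0398 0.0152 -14.8 [[0.5738 0.0526 0.14  ]]
0.145 [0.5744 0.05   0.145 ] 0.039 0.0149 -14.8 [[0.5719 0.0508 0.145 ]]
0.15 [0.5706 0.0513 0.15  ] 0.0381 0.0146 -14.8 [[0.57  0.049 0.15 ]]
0.16 [0.5631 0.0541 0.16  ] 0.0364 0.0139 -14.8 [[0.5663 0.0455 0.16  ]]
(array([0.57174495, 0.05050974, 0.14673908]), [np.float64(0.0005047926215035818), np.float64(0.0005047926215037304)])
knob -11.363323022435832 [0.48434682 0.09201659 0.117     ] 0.03843296478953602
tool y yaw 78.87332045500011
0.2 [-0.32059016 -0.07699874  0.16471276]
0.125 [-0.31914979 -0.07746788  0.41470818]
```

Grip top centre is about (0.573, 0.050, 0.145), and both views agree. The knob has turned about 87° (1.5 rad). I'll move over the grip, descend and close on it.

```bash
python3 -m crank '[[[-0.1,-0.03,0],[0,0,0.08],0.5],[[-0.2,-0.06,0.03],[0,0,0.08],0.5],[[-0.314,-0.09,0.08],[0,0,0.08],0.5],[[-0.314,-0.09,0.2],[0,0,0.08],0.5],[[-0.314,-0.09,0.3],[0,0,0.08],0.5],[[-0.314,-0.09,0.4],[0,0,0.08],0.5],[[-0.314,-0.09,0.4],[0,0,0.08],0.5],[[-0.314,-0.09,0.4],[0,0,0.08],0.5]]' 
python3 - <<'E'
from h import *
s=r.observe();im=r.capture("wrist");print(s["position"],s["ee_rot"],s["contact_force"])
np.save("w4.npy",im)
cv2.imwrite("pics/w4.png",im[...,::-1])
E
```

```text
t: 7.83
position: [0.5686, 0.0498, 0.1243]
ee_rot: [-0.402, -3.111, 0.0]
contact_force: [0.3, 0.2, 0.1]
width: 0.0427
[0.56862876 0.0498162  0.12425582] [-4.02335970e-01 -3.11134942e+00  2.47019910e-04] [0.28596275 0.17870325 0.10396984]
```

View pics/w4.png

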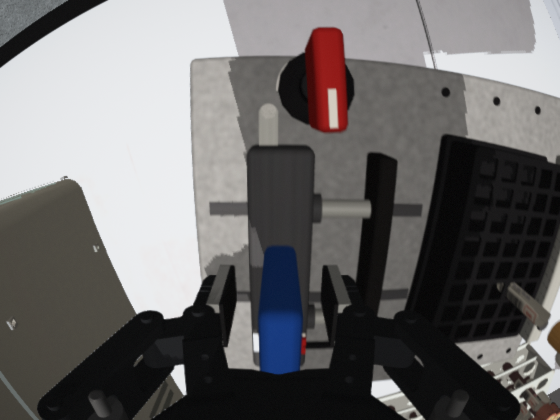

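The grip is centred between the fingers. Now I close on it.

```bash
python3 -m crank '[[[0,0,-0.015],[0,0,0],0.5],[[0,0,-0.015],[0,0,0],1],[[0,0,-0.015],[0,0,0],1],[[0,0,-0.015],[0,0,0],1],[[0,0,-0.015],[0,0,0],1],[[0,0,-0.015],[0,0,0],1],[[0,0,-0.015],[0,0,0],1]]' 50
python3 -c "
from h import *
s=r.observe();m=R.from_rotvec(s['ee_rot']).as_matrix();print(s['position'],m.round(4))"
```

```text
t: 8.47
position: [0.5714, 0.0497, 0.1319]
ee_rot: [0.403, 3.112, 0.001]
contact_force: [-1.5, 1.1, 9.1]
width: 0.0155
[0.57138743 0.04970387 0.13193818] [[-9.670e-01  2.546e-01  3.300e-03]
 [ 2.546e-01  9.670e-01 -0.000e+00]
 [-3.200e-03  8.000e-04 -1.000e+00]]
```

```bash
python3 -m crank '[[[0,0.012,0],[0,0,0],1],[[0,0.025,0],[0,0,0],1],[[0,0.038,0],[0,0,0],1],[[0,0.05,0],[0,0,0],1],[[0,0.063,0],[0,0,0],1],[[0,0.076,0],[0,0,0],1],[[0,0.088,0],[0,0,0],1],[[0,0.1,0],[0,0,0],1],[[0,0.1,0],[0,0,0],1]]' 
python3 -m crank '[[[0,0.01,0],[0,0,0],1],[[0,0.02,0],[0,0,0],1],[[0,0.03,0],[0,0,0],1],[[0,0.04,0],[0,0,0],1],[[0,0.05,0],[0,0,0],1],[[0,0.06,0],[0,0,0],1],[[0,0.067,0],[0,0,0],1],[[0,0.067,0],[0,0,0],1],[[0,0.067,0],[0,0,0],1]]' 
python3 -c "
from h import *
s=r.observe();m=R.from_rotvec(s['ee_rot']).as_matrix();print(m.T@s['contact_force'],m[:,1],m[:,1]@(s['position']-[.5714,.0497,.1319]))"
```

```text
t: 9.22
position: [0.5793, 0.079, 0.132]
ee_rot: [0.403, 3.112, 0.001]
contact_force: [-1.3, 0.4, 7.7]
width: 0.0155
t: 9.97
position: [0.5844, 0.0981, 0.132]
ee_rot: [0.403, 3.112, 0.0]
contact_force: [0.9, 0.2, 6.9]
width: 0.0155
[-0.7994292   0.40714298 -6.90461852] [2.54774478e-01 9.67000164e-01 8.05446438e-04] 0.050095798917734656
```

```bash
python3 -m crank '[[[0,0.005,0],[0,0,0],1],[[0,0.01,0],[0,0,0],1],[[0,0.015,0],[0,0,0],1],[[0,0.02,0],[0,0,0],1],[[0,0.025,0],[0,0,0],1],[[0,0.03,0],[0,0,0],1],[[0,0.03,0],[0,0,0],1],[[0,0.03,0],[0,0,0],1]]' 
python3 - <<'E'
from h import *
s=r.observe();m=R.from_rotvec(s['ee_rot']).as_matrix();print(m.T@s['contact_force'],m[:,1]@(s['position']-[.5714,.0497,.1319]))
im=r.capture("wrist");np.save("w5.npy",im);cv2.imwrite("pics/w5.png",cv2.convertScaleAbs(im,alpha=1.6)[...,::-1])
E
```

```text
t: 10.63
position: [0.5866, 0.1064, 0.132]
ee_rot: [0.404, 3.112, -0.001]
contact_force: [-0.2, -2.9, 8.7]
width: 0.0157
[-0.57057521 -2.84746703 -8.66907446] 0.05867391262745405
```

View pics/w5.png

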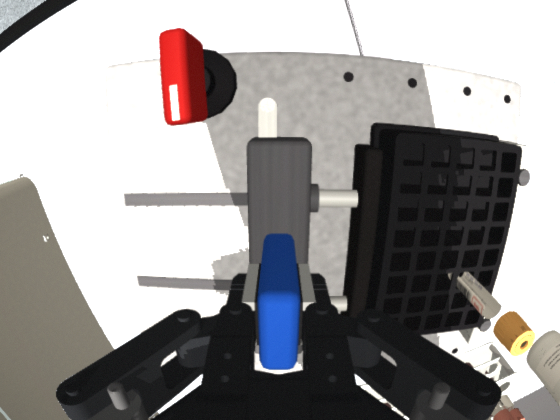

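The pad now touches the block and the force is rising. I'll advance slowly while watching it.

```bash
python3 -m crank '[[[0,0.005,0],[0,0,0],1],[[0,0.01,0],[0,0,0],1],[[0,0.015,0],[0,0,0],1],[[0,0.02,0],[0,0,0],1],[[0,0.023,0],[0,0,0],1],[[0,0.023,0],[0,0,0],1],[[0,0.023,0],[0,0,0],1],[[0,0.023,0],[0,0,0],1]]' 
python3 -c "
from h import *
s=r.observe();m=R.from_rotvec(s['ee_rot']).as_matrix();print(m.T@s['contact_force'],m[:,1]@(s['position']-[.5714,.0497,.1319]))"
```

```text
t: 11.35
position: [0.5882, 0.1122, 0.1319]
ee_rot: [0.405, 3.112, -0.003]
contact_force: [-0.5, -6.8, 8.0]
width: 0.0154
[-1.27946382 -6.70714135 -7.99129735] 0.06475383697164118
```

```bash
python3 -m crank '[[[0,0.005,0],[0,0,0],1],[[0,0.01,0],[0,0,0],1],[[0,0.015,0],[0,0,0],1],[[0,0.02,0],[0,0,0],1],[[0,0.025,0],[0,0,0],1],[[0,0.025,0],[0,0,0],1],[[0,0.025,0],[0,0,0],1],[[0,0.025,0],[0,0,0],1],[[0,0.025,0],[0,0,0],1]]' 
python3 - <<'E'
from h import *
s=r.observe();m=R.from_rotvec(s['ee_rot']).as_matrix();print(m.T@s['contact_force'],m[:,1]@(s['position']-[.5714,.0497,.1319]))
im=r.capture("top");cv2.imwrite("pics/top6.png",cv2.convertScaleAbs(cv2.resize(im[110:220,165:285],None,fx=5,fy=5,interpolation=cv2.INTER_CUBIC),alpha=1.6)[...,::-1])
im=r.capture("wrist");cv2.imwrite("pics/w6.png",cv2.convertScaleAbs(im,alpha=1.6)[...,::-1])
E
```

```text
t: 12.1
position: [0.59, 0.1186, 0.132]
ee_rot: [0.406, 3.112, -0.005]
contact_force: [-1.8, -12.1, 9.8]
width: 0.0153
[ -1.40025101 -12.1932458   -9.74693947] 0.07138101569709865
```

View pics/w6.png

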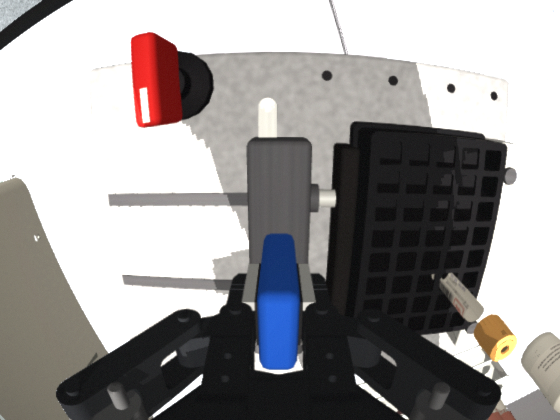

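View pics/top6.png

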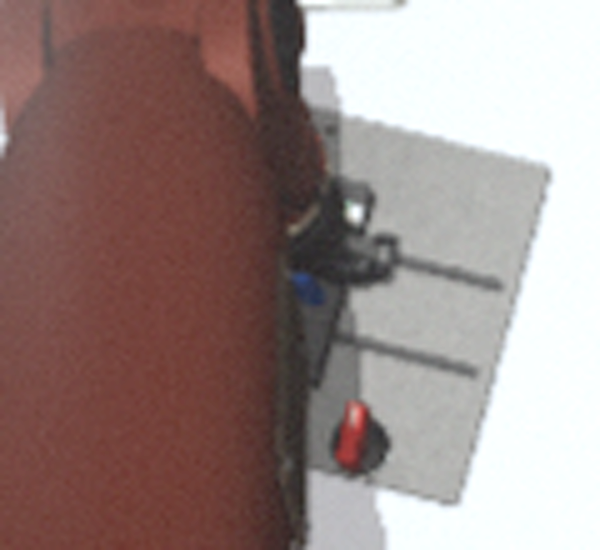

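The push is 12.2 N, about 11 N after friction. The block and pad look square, and the knob stays turned. Now I hold the pose.

```bash
for i in 1 2; do python3 -m crank '[[[0,0,0],[0,0,0],1],[[0,0,0],[0,0,0],1],[[0,0,0],[0,0,0],1],[[0,0,0],[0,0,0],1],[[0,0,0],[0,0,0],1],[[0,0,0],[0,0,0],1],[[0,0,0],[0,0,0],1],[[0,0,0],[0,0,0],1],[[0,0,0],[0,0,0],1],[[0,0,0],[0,0,0],1]]'; done
python3 -c "
from h import *
s=r.observe();m=R.from_rotvec(s['ee_rot']).as_matrix();print(m.T@s['contact_force'],m[:,1]@(s['position']-[.5714,.0497,.1319]))"
```

```text
t: 13.03
position: [0.5899, 0.1186, 0.132]
ee_rot: [0.406, 3.112, -0.005]
contact_force: [-2.3, -10.5, 10.6]
width: 0.0154
t: 13.87
position: [0.5899, 0.1186, 0.132]
ee_rot: [0.405, 3.112, -0.005]
contact_force: [-2.4, -11.6, 9.1]
width: 0.0155
[ -0.63192183 -11.83801986  -9.06877876] 0.07139023057559052
```

```bash
python3 -c "
from plant import r
print(r.finish_job())"
```

```text
the job is handed in; nothing more can be done
None
```

I turned the lock knob about 87° clockwise (≈1.5 rad, measured in the wrist picture). Then I gripped the bar by its blue grip, slid it about 71 mm until it pressed the block against the fence, and handed the job in at about 14 s with the arm still holding it there.

- **Force:** over the last 1.8 s the bar did not move and the push along the bar read 11–12 N. That is about 11 N at the pad after roughly 1 N of friction. The force rose at about the pad spring's rate (0.64–0.8 N/mm, against 0.7), as it should with the block seated on the fence.
- **Block:** the wrist picture showed it square and upright against the pad.
- **Not checked directly:**
  - The gripper hid the red pointer and green mark, so the spring travel is inferred from force and position, not read off the scale.
  - There was a steady vertical load of about 9 N on the grip, from the grasp height.
  - I did not measure the bystanders again afterwards. No move went near them, and no unexpected force showed.

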